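# Sawn fir trees lined up by height and closed off with an end stop

### The job

Stand the four sawn fir trees upright on the four ring marks of the display board in order of height, the tallest next to the blue clamp bar and the shortest farthest from it, each with its broad side along the row. When the row is complete, lay the red end stop on the board and slide its steel tongue, from the robot's side, squarely under the blue clamp bar until the red grip comes up to the bar. Let go of everything and leave it all standing still.

Things in the scene. Friction and masses are not known exactly. Their poses are not given: they have to be found in the camera images.
- tree_58: The shortest: pale yellow-green fir tree sawn from wood, 58 mm tall, on a round foot 44 mm across and 10 mm high. Its two flat sawn faces are 20 mm apart along own x; broad side along own y, 40 mm wide at the lowest branches (18 mm up), tapering in 3 tiers to 14 mm at the top. Front and back alike. Origin: centre of the foot's underside, z up. Grip the flat faces near the top. About 50 g
- tree_74: The second shortest: light green fir tree sawn from wood, 74 mm tall, on a round foot 44 mm across and 10 mm high. Its two flat sawn faces are 20 mm apart along own x; broad side along own y, 44 mm wide at the lowest branches (18 mm up), tapering in 3 tiers to 14 mm at the top. Front and back alike. Origin: centre of the foot's underside, z up. Grip the flat faces near the top. About 65 g
- tree_90: The second tallest: mid green fir tree sawn from wood, 90 mm tall, on a round foot 44 mm across and 10 mm high. Its two flat sawn faces are 20 mm apart along own x; broad side along own y, 48 mm wide at the lowest branches (18 mm up), tapering in 3 tiers to 14 mm at the top. Front and back alike. Origin: centre of the foot's underside, z up. Grip the flat faces near the top. About 80 g
- tree_106: The tallest: very dark green fir tree sawn from wood, 106 mm tall, on a round foot 44 mm across and 10 mm high. Its two flat sawn faces are 20 mm apart along own x; broad side along own y, 52 mm wide at the lowest branches (18 mm up), tapering in 3 tiers to 14 mm at the top. Front and back alike. Origin: centre of the foot's underside, z up. Grip the flat faces near the top. About 95 g
- stop: Loose end stop: a flat steel tongue 73 mm long (own x), 40 wide (y), 10 thick, with a red upright grip 28 mm (x) by 24 mm (y) on its rear end, top 70 mm above the underside. Origin: on the underside, 30 mm ahead of the grip's centre; +x points to the tongue's free tip, 29 mm ahead of the origin; its rear end is 44 mm behind; the grip's front face is at x = -16 mm. About 180 g
- board: Fixed plywood board, top at 12 mm, 430 mm long (own y), own x from -60 to +45 mm, with a fence on its far edge (x 37 to 45 mm) 22 mm above its top. Four like ring marks, 54 mm across, on its top at x = 0, y = -99, -33, 33, 99 mm. Origin: middle of the row of marks, at table level; +x points away from the robot, turned by at most 0.2 rad
- bridge: Fixed blue clamp bar on two posts on the board at x = 0, y = +170 or -170 mm (a dark wooden block is at the other end). Bar 16 mm deep (x), underside 16 mm and top 30 mm above the board; opening between posts 52 mm wide (y), open to -x and +x. Origin: on the board's top in the middle of the opening, bar faces at x = -8 and 8 mm; axes as the board's. Marks are 71, 137, 203, 269 mm away

How it is judged:
On the way, in this order (a step that is already met when the one before it is completed fails the run):
1. all four trees stand on the ring marks in order of height, tallest next to the blue clamp bar (horizontal distance between tree_106 and bridge between 0.059 and 0.083 m and x of tree_106 in the frame of board between -0.012 and 0.012 m and z of tree_106 in the frame of board between 0.009 and 0.016 m and angle between each of tree_106, tree_90, tree_74, tree_58's own z axis and vertical below 0.1 rad and angle between the y axis of each of tree_106, tree_90, tree_74, tree_58 and the y axis of board, either way round below 0.3 rad and linear speed of each of tree_106, tree_90, tree_74, tree_58 below 0.03 m/s and horizontal distance between tree_90 and bridge between 0.125 and 0.149 m and x of tree_90 in the frame of board between -0.012 and 0.012 m and z of tree_90 in the frame of board between 0.009 and 0.016 m and horizontal distance between tree_74 and bridge between 0.191 and 0.215 m and x of tree_74 in the frame of board between -0.012 and 0.012 m and z of tree_74 in the frame of board between 0.009 and 0.016 m and horizontal distance between tree_58 and bridge between 0.257 and 0.281 m and x of tree_58 in the frame of board between -0.012 and 0.012 m and z of tree_58 in the frame of board between 0.009 and 0.016 m), for 0.2 s.
2. the end stop's tongue is pushed home under the clamp bar (x of stop in the frame of bridge between -0.001 and 0.015 m and y of stop in the frame of bridge between -0.01 and 0.01 m and z of stop in the frame of board between 0.009 and 0.016 m and angle between stop's own z axis and vertical below 0.1 rad and angle between the x axis of stop and the x axis of board, either way round below 0.2 rad and linear speed of stop below 0.03 m/s), for 0.2 s.
At the end, for the whole second after the job is handed in: Trees upright on the board, each within 12 mm of its mark, tallest by the blue bar and falling away from it, broad sides along the row within 0.3 rad; stop flat on the board, tongue under the bar, red grip within 9 mm of the bar, centred within 10 mm, square within 0.2 rad; all at rest (all of step 1 and all of step 2); the robot touches nothing.
It also fails if it takes over 138 s, if anything falls off the work surface, if the arm or the gripper's body presses on something with over 40 N, if the wrist force passes 120 N, or if a joint passes its speed limit or range.

### The arm

A 7-joint arm with a two-finger parallel gripper is mounted at the origin on the work surface. World frame = base frame: x ahead of the robot, y to its left, z up, the work surface at z = 0. Lengths are in m, angles in rad, forces in N, time in s.
With the tool pointing down it reaches from about 0.35 to 0.9 m from the base axis. Payload 8.1 kg.
Tool frame: the origin (TCP) lies midway between the tips of the shut fingers; the grasp point (between the pads) lies behind it (bot.tcp_to_grasp is the z of the grasp point in the tool frame, in m); z points along the fingers, y is the line along which they close (so a half turn about z gives the same grasp; the last joint's range is limited). The gripper opens to 92 mm and grips with 3 to 60 N. Pads are 19 mm wide; open, the fingers measure 130 mm over their backs; the gripper's body (75 mm by 190 mm) begins 47 mm behind the grasp point.
Start: joints at [-0.103, 0.434, 0.025, 1.573, -0.012, 1.134, -0.075], TCP at [0.625, -0, 0.227] pointing down, gripper open.
Joint ranges: [-2.62, 2.62], [-0.44, 2.09], [-1.27, 1.32], [0.08, 2.57], [-1.32, 4.46], [0.12, 2], [-2.74, 2.74]. Speed limits (rad/s): [2.22, 2.22, 3.01, 3.01, 3.14, 3.14, 3.14].

### API

Orientations are given as a 3x3 rotation matrix whose columns are the frame's x, y, z axes.
In Python, from rig import bot gives the robot as it stands. The module is installed in compiled form; this text tells all that it offers.
- The arm moves only by the tool jog_arm, never from a script. Its argument "moves" is one flat list of numbers, 5 for each row, row after row: the shift along the tool's x, y, z as a fraction of full scale, then the turn about the tool's z as a fraction of full scale, then the opening, from -1 (shut) to 1 (fully open). A call has 1 to 8 rows; each row shifts and turns the commanded pose from where the row before left it, along the tool's axes as they then stand; what a row does not reach is not made up. Full scale, the value 1, is 0.08 m for a shift and 30 degrees for a turn. A row lasts 1/8 s, in which the tool goes at most 62.5 mm and 10.7 degrees, less where a joint would pass 70% of its speed; a pose out of reach is approached as far as the arm can. A call with a number of a shift or a turn outside -1 to 1 is refused whole. A call with a gripper value outside its range is refused whole. The fingers move at their own pace and stop on an object; "grip_force" is the grip in N (left out, the last holds). Time passes only in rows, so rows that do not move let the fingers close. It gives the time, the measured TCP pose, the force, the opening and the grip force at its end, in the units of the state.
- bot.observe(): the state, without advancing time (a new reading comes with each control period).
- bot.capture(name): name is "scene" or "side" or "wrist"; returns a dict with "frame" (384x512x3 uint8, red, green, blue), "fov_y" (degrees; the focal length in pixels is half the picture's height over the tangent of half this angle, whatever the lens; pixels are square), "cx", "cy" (the principal point, pixels), "distortion" ([k1, k2, p1, p2, k3] as OpenCV has them; the pictures are not rectified), "eye" and "rotation" of the camera in the world. Camera axes: x right, y down, z forward; pixel columns grow to the right and rows downward; lengths in m; the calibration is good to about 2 mm. A picture is of the moment at which its call begins. There is no depth.
- bot.hand_in(): hands the job in; it is judged then, once.
The state is a dict: "clock": time; "joint_positions": joint angles; "joint_velocities": joint speeds; "effort": joint torques, N m; "eef_pos": TCP position; "eef_rot": TCP orientation; "contact_force": force on the tool from outside, world axes, zero at the start; "ft_torque": the same for the moment, N m; "width": finger opening in m; "gripper_force": force on a finger pad.
Only numpy, scipy, OpenCV 4.12 (cv2) and the standard library are available. Lean on these libraries where they do the work, as an engineer would, in place of code of your own. Each camera call takes 0.05 s, during which the arm holds its last target. There are 200 camera calls.

## Working session

There is one attempt and no reset: what is moved stays moved. The work goes in short steps, Python scripts to look and compute and a tool call to move; the robot and the scene stay as the last step left them, time stands still between calls to the robot, and variables do not carry over. Pictures are saved under pics/ and viewed, at most 14 in all, crops included, and the job is handed in when it is done.

Besides the shell and the picture viewer there is one more tool, called after "Request:" as a command line: name --argument value ..., lists and objects as JSON in quotes. jog_arm: Moves the arm, as the interface text tells. Shift numbers are shares of 0.08 m and turn numbers shares of 30 degrees, none past 1 either way. Its arguments: {"type":"object","properties":{"moves":{"type":"array"},"grip_force":{"type":"number"}},"required":["moves"]}

```bash
mkdir -p pics; python3 - <<'E'
from rig import bot
import cv2
for n in ("scene","side"):
    c=bot.capture(n); cv2.imwrite(f"pics/{n}0.png",c["frame"][:,:,::-1])
    print(n,c["fov_y"],c["cx"],c["cy"],c["distortion"],c["eye"],c["rotation"])
s=bot.observe(); print(s["eef_pos"],s["eef_rot"],s["width"],bot.tcp_to_grasp,s["clock"])
E
```

```text
scene 49.52029382646816 256.6850985091109 188.8395439618837 [-0.0721209  0.         0.         0.         0.       ] [ 1.38604321 -0.05729568  0.68395043] [[ 0.05307757  0.59715307 -0.80036928]
 [ 0.99857485 -0.02726768  0.0458775 ]
 [ 0.00557168 -0.8016637  -0.59774934]]
side 56.32221200112672 257.32994823981676 197.34291040344104 [0.00377256 0.         0.         0.         0.        ] [ 0.3023202  -0.45313768  0.62280262] [[ 0.89556951 -0.32901247  0.29950968]
 [-0.44488884 -0.670383    0.5938523 ]
 [ 0.00540139 -0.66508452 -0.74674855]]
[ 6.24547789e-01 -7.92479003e-05  2.26039158e-01] [[ 7.14489372e-05  9.99999025e-01 -1.39440678e-03]
 [ 9.99999983e-01 -7.16878525e-05 -1.71289082e-04]
 [-1.71388877e-04 -1.39439451e-03 -9.99999013e-01]] 0.09164341515406085 -0.0188 0.1
```

View pics/scene0.png

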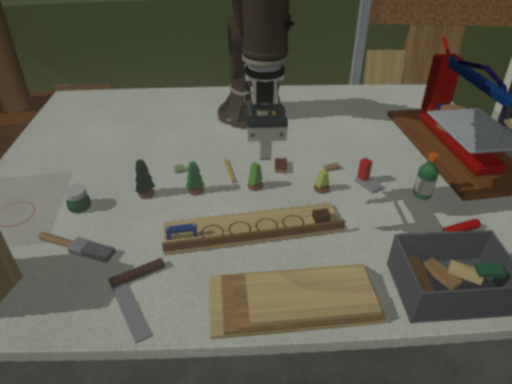

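View pics/side0.png

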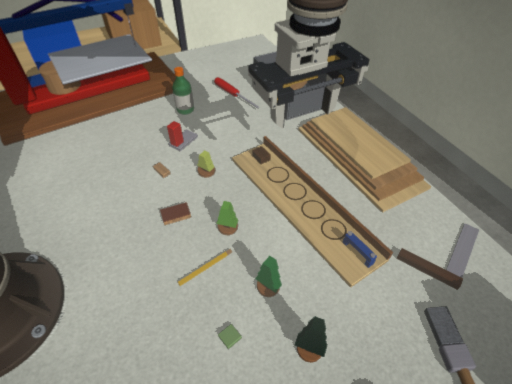

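The scene view shows the dark, mid, light and yellow trees at about (145,180), (195,178), (256,178), (322,180). The blue bar is at (182,230), the rings run from (212,232) to (293,222), and the red stop is at (366,172). The side view shows the same things, with the bar at (360,248) and the stop at (178,135). Next I'll look through the wrist camera and take rough positions.

```bash
cat > h.py <<'E'
import numpy as np, cv2
from rig import bot
def K(c):
    f=c["frame"].shape[0]/2/np.tan(np.radians(c["fov_y"])/2)
    return np.array([[f,0,c["cx"]],[0,f,c["cy"]],[0,0,1.]])
def ray(c,uv):
    p=cv2.undistortPoints(np.array(uv,float).reshape(-1,1,2),K(c),np.array(c["distortion"],float)).reshape(-1,2)
    return np.c_[p,np.ones(len(p))]@np.array(c["rotation"]).T
def plane(c,uv,z):
    d=ray(c,uv); e=np.array(c["eye"]); return e+d*((z-e[2])/d[:,2])[:,None]
def proj(c,P):
    R=np.array(c["rotation"]); 
    return cv2.projectPoints(np.array(P,float).reshape(-1,1,3),cv2.Rodrigues(R.T)[0],-R.T@np.array(c["eye"]),K(c),np.array(c["distortion"],float))[0].reshape(-1,2)
def save(c,n,s=None,crop=None):
    im=c["frame"][:,:,::-1]
    if crop: im=im[crop[1]:crop[3],crop[0]:crop[2]]
    if s: im=cv2.resize(im,None,fx=s,fy=s,interpolation=cv2.INTER_CUBIC)
    cv2.imwrite("pics/%s.png"%n,im)
E
python3 - <<'E'
from h import *
c=bot.capture("wrist"); save(c,"wrist0",1.5); print(c["fov_y"],c["eye"],c["rotation"],c["distortion"])
s=bot.capture("side"); save(s,"sidecrop",3,(150,115,400,315))
print(plane(s,[(206,171),(228,229),(268,290),(312,352)],.005).round(3))
print(plane(s,[(278,175),(295,191),(313,209),(334,229)],.012).round(3))
E
```

```text
67.68293760196428 [0.62504055 0.06476157 0.38362522] [[ 0.99999802  0.00142206 -0.00138937]
 [ 0.00103855 -0.96955485 -0.24487206]
 [-0.0016953   0.24487013 -0.96955441]] [0.00252643 0.         0.         0.         0.        ]
[[ 0.475  0.172  0.005]
 [ 0.454 -0.015  0.005]
 [ 0.465 -0.179  0.005]
 [ 0.478 -0.311  0.005]]
[[ 0.624  0.075  0.012]
 [ 0.634  0.012  0.012]
 [ 0.643 -0.053  0.012]
 [ 0.653 -0.119  0.012]]
```

View pics/wrist0.png

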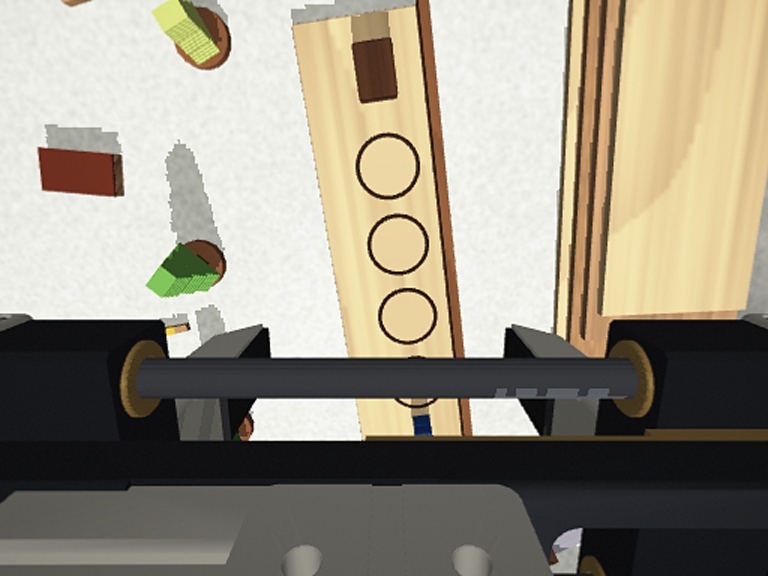

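View pics/sidecrop.png

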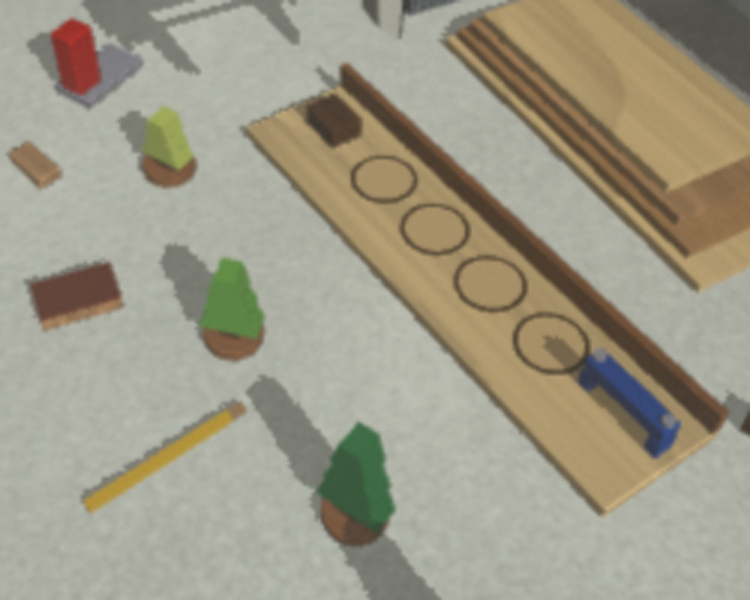

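The wrist view shows ring marks at (387,166), (398,243) and (407,315) in the 1.5x picture, and two trees leaning outward from perspective. In the side crop all the trees are standing and the rings and bar are clear. I'll hover the wrist camera over each tree in turn, yellow first.

Request:
jog_arm --moves '[0.33, -0.47, 0, 0, 1, 0.33, -0.47, 0, 0, 1, 0.33, -0.47, 0, 0, 1, 0.33, -0.47, 0, 0, 1, 0, 0, 0, 0, 1, 0, 0, 0, 0, 1]'

```text
clock: 0.95
eef_pos: [0.4751, 0.1053, 0.2269]
eef_rot: [[0.0, 1.0, 0.001], [1.0, -0.0, -0.0], [-0.0, 0.001, -1.0]]
contact_force: [-0.1, -0.9, -0.1]
width: 0.0918
gripper_force: 0.0
```

```bash
cat >> h.py <<'E'
def circ(c,z,uv,L):  pass
def tree(name,h,show=True,c=None):
    c=c or bot.capture("wrist"); hsv=cv2.cvtColor(c["frame"],cv2.COLOR_RGB2HSV)
    H,S,V=[hsv[...,i].astype(int) for i in range(3)]
    g=((H>25)&(H<95)&(S>70)).astype(np.uint8); br=((H<15)&(S>70)).astype(np.uint8)
    e=np.array(c["eye"]); n=proj(c,[e[0],e[1],0])[0]; print("nadir",n.round(),e.round(3))
    for nm,m,zs in (("green",g,(.018,h)),("foot",br,(.010,))):
        k,lab,st,ce=cv2.connectedComponentsWithStats(m)
        for i in range(1,k):
            if st[i,4]<60 or np.hypot(*(ce[i]-n))>110: continue
            ct=cv2.findContours((lab==i).astype(np.uint8),0,1)[0][0].reshape(-1,2)
            for z in zs:
                w=plane(c,ct,z)[:,:2]; r=cv2.minAreaRect((w*1000).astype(np.float32)); cc,rr=cv2.minEnclosingCircle((w*1000).astype(np.float32))
                print(nm,"z",z,"area",st[i,4],"pix",ce[i].round(),"rect",np.round(r[0],1),np.round(r[1],1),round(r[2],1),"circ",np.round(cc,1),round(rr,1))
    if show: save(c,name,3,(int(n[0])-90,max(0,int(n[1])-80),int(n[0])+90,int(n[1])+80))
    return c
E
python3 -c "
from h import *
tree('t58',.058)"
```

```text
nadir [257. 119.] [0.475 0.17  0.385]
green z 0.018 area 557 pix [260. 117.] rect [478.2 172.9] [22.  38.5] 27.9 circ [477.5 172.8] 21.1
green z 0.058 area 557 pix [260. 117.] rect [477.9 172.6] [19.6 34.3] 27.9 circ [477.2 172.5] 18.8
foot z 0.01 area 149 pix [270. 111.] rect [492.3 180.4] [ 9.8 34.7] 28.9 circ [488. 178.] 17.3
foot z 0.01 area 171 pix [249. 123.] rect [463.4 165.3] [10.6 36. ] 28.1 circ [467.8 167.6] 18.0
```

View pics/t58.png

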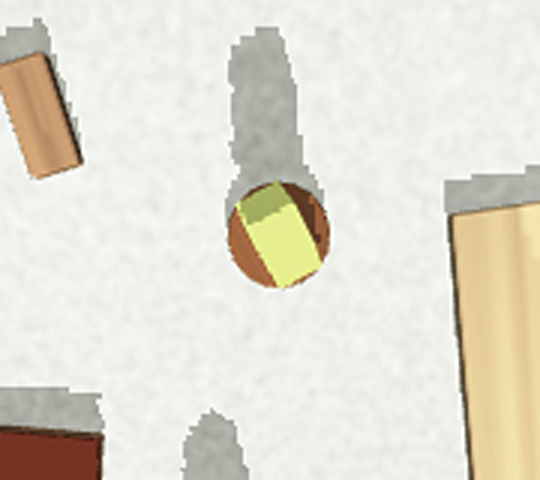

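Measured tree_58: centre about (0.478, 0.173), face normal 28° from world x. The 22x38 mm rectangle and the foot circle match the given sizes. Next is tree_74.

Request:
jog_arm --moves '[-0.58, -0.066, 0, 0, 1, -0.58, -0.066, 0, 0, 1, -0.58, -0.066, 0, 0, 1, -0.58, -0.066, 0, 0, 1, 0, 0, 0, 0, 1, 0, 0, 0, 0, 1]'

```text
clock: 1.75
eef_pos: [0.4539, -0.0803, 0.2266]
eef_rot: [[0.002, 1.0, -0.0], [1.0, -0.002, 0.0], [0.0, -0.0, -1.0]]
contact_force: [1.0, 0.3, -0.8]
width: 0.092
gripper_force: 0.0
```

```bash
python3 -c "
from h import *
tree('t74',.074,False)"
```

```text
nadir [258. 119.] [ 0.454 -0.016  0.384]
green z 0.018 area 669 pix [260. 113.] rect [457.3  -8.3] [23.9 42.9] 46.4 circ [456.7  -9. ] 22.8
green z 0.074 area 669 pix [260. 113.] rect [456.9  -9.4] [20.2 36.3] 46.4 circ [456.4 -10. ] 19.3
foot z 0.01 area 1748 pix [184.  44.] rect [366.6  70.4] [37.  62.2] 84.8 circ [366.3  70.5] 35.4
foot z 0.01 area 117 pix [268. 103.] rect [467.6   3.7] [ 8.7 33.2] 49.5 circ [4.648e+02 4.000e-01] 16.6
foot z 0.01 area 173 pix [252. 123.] rect [445.9 -20.9] [10.1 35.4] 48.9 circ [449.1 -17.2] 17.7
foot z 0.01 area 198 pix [276. 227.] rect [ 475.5 -160.4] [20.9 42.4] 57.8 circ [ 470.9 -167.7] 21.3
```

Request:
jog_arm --moves '[-0.68, 0.046, 0, 0, 1, -0.68, 0.046, 0, 0, 1, -0.68, 0.046, 0, 0, 1, 0, 0, 0, 0, 1, 0, 0, 0, 0, 1]'

```text
clock: 2.42
eef_pos: [0.465, -0.2418, 0.2264]
eef_rot: [[-0.001, 1.0, -0.0], [1.0, 0.001, 0.001], [0.001, -0.0, -1.0]]
contact_force: [0.4, 0.2, 0.1]
width: 0.0917
gripper_force: 0.0
```

```bash
python3 -c "
from h import *
tree('t90',.09,False)"
```

```text
nadir [258. 119.] [ 0.465 -0.177  0.384]
green z 0.018 area 750 pix [262. 115.] rect [ 471.  -171.8] [25.3 47.6] 27.2 circ [ 469.4 -172.1] 25.0
green z 0.09 area 750 pix [262. 115.] rect [ 469.9 -172.9] [20.3 38.2] 27.2 circ [ 468.6 -173.1] 20.1
green z 0.018 area 508 pix [183. 159.] rect [ 370.  -226.7] [29.5 28.3] 13.9 circ [ 370.1 -226.2] 19.2
green z 0.09 area 508 pix [183. 159.] rect [ 388.7 -216.9] [23.7 22.7] 13.9 circ [ 388.8 -216.5] 15.5
green z 0.018 area 829 pix [266. 222.] rect [ 475.4 -316.6] [38.8 60.7] 41.3 circ [ 482.8 -309.7] 30.9
green z 0.09 area 829 pix [266. 222.] rect [ 473.4 -289.2] [31.2 48.8] 41.3 circ [ 479.3 -283.7] 24.8
foot z 0.01 area 102 pix [274. 109.] rect [ 485.5 -165.4] [ 7.8 31.8] 24.1 circ [ 481.9 -167. ] 15.9
foot z 0.01 area 169 pix [250. 121.] rect [ 454.8 -179.1] [10.4 35.3] 26.3 circ [ 459.3 -176.9] 17.6
foot z 0.01 area 208 pix [275. 208.] rect [ 489.4 -294.4] [13.3 39.2] 42.0 circ [ 485.2 -298.3] 19.6
```

Request:
jog_arm --moves '[-0.55, 0.054, 0, 0, 1, -0.55, 0.054, 0, 0, 1, -0.55, 0.054, 0, 0, 1, 0, 0, 0, 0, 1, 0, 0, 0, 0, 1]'

```text
clock: 3.1
eef_pos: [0.4782, -0.3732, 0.2265]
eef_rot: [[-0.002, 1.0, -0.0], [1.0, 0.002, 0.001], [0.001, -0.0, -1.0]]
contact_force: [0.5, 0.6, 0.5]
width: 0.0917
gripper_force: 0.0
```

```bash
python3 -c "
from h import *
tree('t106',.106,True)"
```

```text
nadir [258. 120.] [ 0.478 -0.309  0.384]
green z 0.018 area 814 pix [258. 117.] rect [ 479.4 -305.3] [26.1 50. ] 42.0 circ [ 478.3 -306.2] 26.1
green z 0.106 area 814 pix [258. 117.] rect [ 479.1 -306.1] [19.8 38. ] 42.0 circ [ 478.3 -306.8] 19.9
foot z 0.01 area 104 pix [268. 108.] rect [ 491.9 -294.2] [ 7.5 31.5] 41.6 circ [ 489.5 -296.4] 15.7
foot z 0.01 area 131 pix [249. 126.] rect [ 466.9 -317.7] [ 8.6 32.8] 44.1 circ [ 469.3 -315.4] 16.4
```

View pics/t106.png

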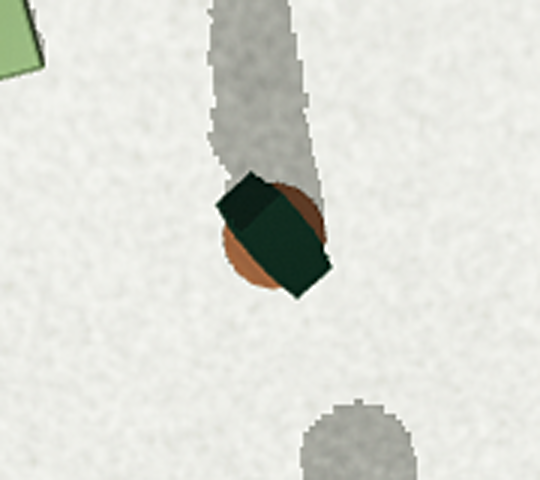

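Tree_106 is at about (0.479, -0.306), with its face normal at 42°. The picture shows it upright with its foot visible around it. Now I'll measure the ring marks and bar from the board's far side and locate the stop.

```bash
python3 - <<'E'
from h import *
def rings(c,img):
    g=cv2.cvtColor(img,cv2.COLOR_RGB2GRAY); g=cv2.resize(g,None,fx=3,fy=3,interpolation=cv2.INTER_CUBIC)
    b=cv2.adaptiveThreshold(g,255,cv2.ADAPTIVE_THRESH_MEAN_C,cv2.THRESH_BINARY_INV,41,15)
    out=[]
    for ct in cv2.findContours(b,cv2.RETR_LIST,cv2.CHAIN_APPROX_NONE)[0]:
        if len(ct)<60: continue
        w=plane(c,(ct.reshape(-1,2)+.5)/3-.5,.012)[:,:2]*1000
        (x,y),(p,q),a=cv2.fitEllipse(w.astype(np.float32))
        if 46<p and q<60 and .88<p/q and np.std(np.hypot(*(w-[x,y]).T))<1.5: out.append((x,y,p,q))
    return np.round(sorted(out,key=lambda t:-t[1]),1)
for n in("side","scene"):
    c=bot.capture(n); print(n); print(rings(c,c["frame"]))
    if n=="side":
        h=cv2.cvtColor(c["frame"],cv2.COLOR_RGB2HSV); m=((h[...,0]>105)&(h[...,0]<125)&(h[...,1]>120)).astype(np.uint8)
        k,l,st,ce=cv2.connectedComponentsWithStats(m)
        for i in range(1,k):
            if st[i,4]>60: print("blue",st[i],ce[i],plane(c,[ce[i]],.035))
    m=((h[...,0]<5)&(h[...,1]>150)).astype(np.uint8)
    if n=="side": print("stop",plane(c,[(176,143),(179,147)],.0).round(3))
E
```

```text
side
[[ 624.2   78.4   54.3   56. ]
 [ 633.4   12.9   54.5   55.4]
 [ 642.5  -52.6   54.5   55.7]
 [ 651.7 -117.9   54.5   55.1]]
blue [   0    0  132   69 3266] [55.79577465 26.2905695 ] [[0.23977581 1.12397509 0.035     ]]
blue [ 28  75  17  11 118] [35.91525424 80.11864407] [[0.14243399 0.7450687  0.035     ]]
stop [[0.443 0.313 0.   ]
 [0.445 0.294 0.   ]]
scene
[]
```

The four rings agree with the given 54 mm size and 66 mm spacing. The board's turn is 8.0° and the bridge is near (0.6615, -0.188). Now to pick tree_106.

Request:
jog_arm --moves '[0.42, 0.008, 0, 0, 1, 0.42, 0.008, 0, 0, 1, 0, 0, 0.2, -0.35, 1, 0, 0, 0.2, -0.35, 1, 0, 0, 0.2, -0.35, 1, 0, 0, 0.2, -0.35, 1, 0, 0, 0.4, 0, 1, 0, 0, 0.4, 0, 1]' --grip_force 15

```text
clock: 4.25
eef_pos: [0.4793, -0.307, 0.0984]
eef_rot: [[-0.67, 0.742, 0.001], [0.742, 0.67, -0.0], [-0.001, 0.001, -1.0]]
contact_force: [-0.3, 0.6, -1.0]
width: 0.0918
gripper_force: 0.0
```

Request:
jog_arm --moves '[0, 0, 0.35, 0, 1, 0, 0, 0, 0, 1, 0, 0, 0, 0, -1, 0, 0, 0, 0, -1, 0, 0, 0, 0, -1, 0, 0, 0, 0, -1, 0, 0, 0, 0, -1, 0, 0, 0, 0, -1]'

```text
clock: 5.25
eef_pos: [0.4787, -0.308, 0.0707]
eef_rot: [[-0.669, 0.743, -0.0], [0.743, 0.669, -0.0], [0.0, -0.0, -1.0]]
contact_force: [-1.0, 0.5, 0.3]
width: 0.0366
gripper_force: 0.0
```

Request:
jog_arm --moves '[0, 0, 0, 0, -1, 0, 0, 0, 0, -1, 0, 0, 0, 0, -1, 0, 0, 0, 0, -1, 0, 0, -0.25, 0, -1, 0, 0, -0.5, 0, -1, 0, 0, -0.5, 0, -1, 0, 0, 0, 0, -1]'

```text
clock: 6.25
eef_pos: [0.4805, -0.3091, 0.1739]
eef_rot: [[-0.669, 0.743, 0.005], [0.743, 0.669, -0.003], [-0.006, 0.002, -1.0]]
contact_force: [0.3, -0.7, -1.2]
width: 0.0199
gripper_force: 15.0
```

Request:
jog_arm --moves '[0, 0, 0, 0.283, -1, 0, 0, 0, 0.283, -1, 0, 0, 0, 0.283, -1, 0, 0, 0, 0.283, -1, 0.34, 0.41, 0, 0, -1, 0.34, 0.41, 0, 0, -1, 0.34, 0.41, 0, 0, -1, 0.34, 0.41, 0, 0, -1]'

```text
clock: 7.25
eef_pos: [0.5937, -0.1807, 0.1696]
eef_rot: [[-0.14, 0.99, -0.001], [0.99, 0.14, 0.0], [0.0, -0.001, -1.0]]
contact_force: [1.6, -0.6, -1.7]
width: 0.0197
gripper_force: 15.0
```

Request:
jog_arm --moves '[0.34, 0.41, 0, 0, -1, 0.34, 0.41, 0, 0, -1, 0, 0, 0, 0, -1, 0, 0, 0, 0, -1, 0, 0, 0, 0, -1]'

```text
clock: 7.88
eef_pos: [0.6499, -0.1204, 0.1704]
eef_rot: [[-0.138, 0.99, -0.001], [0.99, 0.138, -0.001], [-0.001, -0.001, -1.0]]
contact_force: [-0.3, -0.5, -1.0]
width: 0.0204
gripper_force: 15.0
```

Request:
jog_arm --moves '[0.028, 0.027, 0.3, 0, -1, 0, 0, 0.3, 0, -1, 0, 0, 0.2, 0, -1, 0, 0, 0.15, 0, -1, 0, 0, 0.07, 0, -1, 0, 0, 0.03, 0, -1, 0, 0, 0.02, 0, -1, 0, 0, 0, 0, -1]'

```text
clock: 8.88
eef_pos: [0.6529, -0.1164, 0.0855]
eef_rot: [[-0.14, 0.99, 0.001], [0.99, 0.14, -0.0], [-0.0, 0.001, -1.0]]
contact_force: [-0.9, -0.0, -0.4]
width: 0.02
gripper_force: 15.0
```

Request:
jog_arm --moves '[0, 0, 0.02, 0, -1, 0, 0, 0, 0, -1]'

```text
clock: 9.12
eef_pos: [0.6526, -0.1164, 0.0836]
eef_rot: [[-0.14, 0.99, 0.0], [0.99, 0.14, 0.0], [-0.0, 0.0, -1.0]]
contact_force: [-0.4, -0.6, -0.6]
width: 0.0199
gripper_force: 15.0
```

```bash
python3 - <<'E'
from h import *
c=bot.capture("side"); save(c,"place106",4,(260,130,400,270)); print(bot.observe()["contact_force"])
E
```

```text
[-0.16551379  0.48002409 -0.51468299]
```

View pics/place106.png

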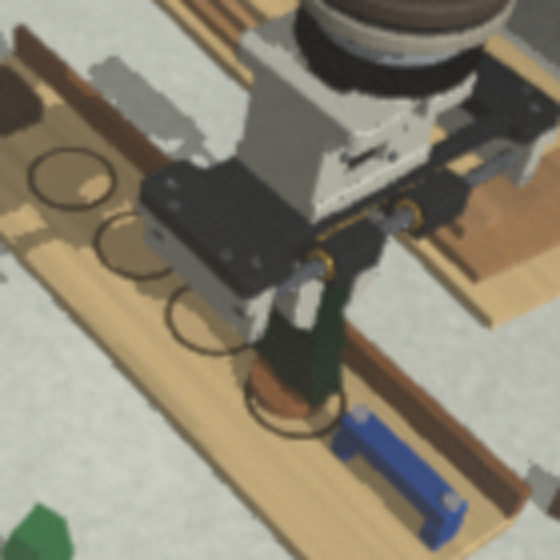

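The foot sits over the fourth ring at crop (295,390), slightly high or a few mm off, with no contact yet. I'll ease down.

Request:
jog_arm --moves '[0, 0, 0.02, 0, -1, 0, 0, 0, 0, -1]'

```text
clock: 9.43
eef_pos: [0.6528, -0.1165, 0.0823]
eef_rot: [[-0.14, 0.99, 0.001], [0.99, 0.14, -0.0], [-0.0, 0.001, -1.0]]
contact_force: [0.2, 0.6, 2.3]
width: 0.0202
gripper_force: 15.0
```

Request:
jog_arm --moves '[0, 0, 0.02, 0, -1, 0, 0, 0, 0, -1]'

```text
clock: 9.68
eef_pos: [0.653, -0.1167, 0.082]
eef_rot: [[-0.14, 0.99, 0.001], [0.99, 0.14, -0.0], [-0.0, 0.001, -1.0]]
contact_force: [-5.3, 0.9, 14.4]
width: 0.0203
gripper_force: 15.0
```

Request:
jog_arm --moves '[0, 0, -0.02, 0, -1, 0, 0, 0, 0, 0, 0, 0, 0, 0, 0, 0, 0, 0, 0, 0, 0, 0, 0, 0, 0, 0, 0, -0.3, 0, 0, 0, 0, -0.6, 0, 0.3, 0, 0, -0.7, 0, 1]'

```text
clock: 10.68
eef_pos: [0.652, -0.1163, 0.2105]
eef_rot: [[-0.14, 0.99, -0.002], [0.99, 0.14, 0.0], [0.0, -0.002, -1.0]]
contact_force: [0.7, -0.9, -0.9]
width: 0.0617
gripper_force: 0.0
```

Request:
jog_arm --moves '[-0.45, -0.3, -0.1, 0, 1, -0.45, -0.3, 0, 0, 1, 0, 0, 0, 0, 1]'

```text
clock: 11.05
eef_pos: [0.6131, -0.1994, 0.2185]
eef_rot: [[-0.133, 0.991, -0.0], [0.991, 0.133, -0.003], [-0.003, -0.001, -1.0]]
contact_force: [1.1, -0.1, -0.8]
width: 0.0899
gripper_force: 0.0
```

```bash
python3 - <<'E'
from h import *
print(bot.observe()["eef_pos"]); c=tree("placed106",.106)
E
```

```text
[ 0.61311901 -0.19939638  0.21849804]
nadir [258. 118.] [ 0.605 -0.135  0.376]
green z 0.018 area 1346 pix [308. 105.] rect [ 665.1 -112.2] [41.5 53.1] 9.5 circ [ 659.3 -113.5] 29.8
green z 0.106 area 1346 pix [308. 105.] rect [ 650.3 -117.7] [31.3 40.1] 9.5 circ [ 645.9 -118.7] 22.5
foot z 0.01 area 2124 pix [334. 100.] rect [ 696.2 -115.2] [ 12.9 243.8] 7.9 circ [ 696.4 -115.2] 122.0
foot z 0.01 area 318 pix [299.  53.] rect [643.2 -55.5] [52.3 52.9] 38.8 circ [643.5 -55.6] 26.9
foot z 0.01 area 429 pix [289. 112.] rect [ 647.3 -126.8] [38.  53.1] 49.1 circ [ 652.3 -120.9] 27.0
foot z 0.01 area 330 pix [158. 131.] rect [ 484.4 -166.2] [16.5 40.2] 26.2 circ [ 477.6 -169.6] 20.1
```

View pics/placed106.png

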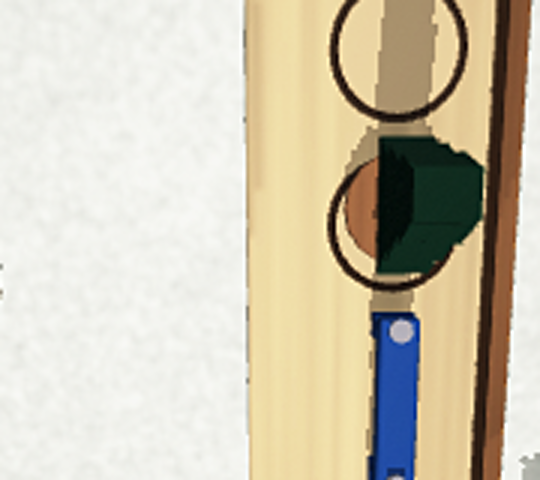

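The dark tree stands on the fourth ring, broad side along the row. Its foot is about 6 mm toward +y of the ring centre, which is within the 12 mm limit. I'll bias the next trees back accordingly and pick tree_90.

Request:
jog_arm --moves '[0, 0, 0, -0.32, 1, 0, 0, 0, -0.32, 1, 0.28, -0.36, 0, 0, 1, 0.28, -0.36, 0, 0, 1, 0.28, -0.36, 0, 0, 1, 0.28, -0.36, 0, 0, 1, 0, 0, 0, 0, 1, 0, 0, 0, 0, 1]'

```text
clock: 12.1
eef_pos: [0.4729, -0.1667, 0.2182]
eef_rot: [[-0.459, 0.888, 0.001], [0.888, 0.459, 0.0], [-0.0, 0.001, -1.0]]
contact_force: [0.2, 0.0, -0.6]
width: 0.0918
gripper_force: 0.0
```

Request:
jog_arm --moves '[-0.025, -0.05, 0.4, 0, 1, 0, 0, 0.4, 0, 1, 0, 0, 0.4, 0, 1, 0, 0, 0.4, 0, 1, 0, 0, 0.4, 0, 1, 0, 0, 0.06, 0, 1, 0, 0, 0, 0, -1, 0, 0, 0, 0, -1]'

```text
clock: 13.1
eef_pos: [0.4702, -0.1713, 0.0542]
eef_rot: [[-0.458, 0.889, 0.002], [0.889, 0.458, -0.0], [-0.001, 0.002, -1.0]]
contact_force: [0.8, 0.6, 0.1]
width: 0.0764
gripper_force: 0.0
```

Request:
jog_arm --moves '[0, 0, 0, 0, -1, 0, 0, 0, 0, -1, 0, 0, 0, 0, -1, 0, 0, 0, 0, -1, 0, 0, 0, 0, -1, 0, 0, 0, 0, -1, 0, 0, 0, 0, -1]'

```text
clock: 13.98
eef_pos: [0.469, -0.171, 0.0531]
eef_rot: [[-0.458, 0.889, -0.0], [0.889, 0.458, 0.0], [0.0, -0.0, -1.0]]
contact_force: [-0.2, 0.3, 0.2]
width: 0.0202
gripper_force: 15.0
```

Request:
jog_arm --moves '[0, 0, -0.3, 0, -1, 0, 0, -0.5, 0, -1, 0, 0, -0.5, 0.32, -1, 0, 0, 0, 0.32, -1, 0.228, 0.47, 0, 0, -1, 0.228, 0.47, 0, 0, -1, 0.228, 0.47, 0, 0, -1, 0.228, 0.47, 0, 0, -1]'

```text
clock: 14.98
eef_pos: [0.6086, -0.077, 0.1569]
eef_rot: [[-0.14, 0.99, -0.0], [0.99, 0.14, -0.0], [0.0, -0.0, -1.0]]
contact_force: [0.2, -0.2, -0.6]
width: 0.0202
gripper_force: 15.0
```

Request:
jog_arm --moves '[0.228, 0.47, 0, 0, -1, 0, 0, 0, 0, -1, 0, 0, 0, 0, -1, 0, 0, 0, 0, -1]'

```text
clock: 15.48
eef_pos: [0.6416, -0.0556, 0.1571]
eef_rot: [[-0.138, 0.99, -0.001], [0.99, 0.138, -0.0], [-0.0, -0.001, -1.0]]
contact_force: [0.4, 0.7, -0.5]
width: 0.0195
gripper_force: 15.0
```

Request:
jog_arm --moves '[0.012, 0.012, 0.3, 0, -1, 0, 0, 0.3, 0, -1, 0, 0, 0.25, 0, -1, 0, 0, 0.15, 0, -1, 0, 0, 0.07, 0, -1, 0, 0, 0.04, 0, -1, 0, 0, 0.02, 0, -1, 0, 0, 0, 0, -1]'

```text
clock: 16.48
eef_pos: [0.6435, -0.0534, 0.0671]
eef_rot: [[-0.14, 0.99, 0.001], [0.99, 0.14, 0.0], [-0.0, 0.001, -1.0]]
contact_force: [-0.4, -0.5, -1.0]
width: 0.0198
gripper_force: 15.0
```

Request:
jog_arm --moves '[0, 0, 0.02, 0, -1, 0, 0, 0, 0, -1]'

```text
clock: 16.73
eef_pos: [0.6434, -0.0534, 0.0652]
eef_rot: [[-0.14, 0.99, 0.0], [0.99, 0.14, -0.0], [-0.0, 0.0, -1.0]]
contact_force: [0.4, 0.3, -0.6]
width: 0.02
gripper_force: 15.0
```

Request:
jog_arm --moves '[0, 0, 0.015, 0, -1, 0, 0, 0, 0, -1]'

```text
clock: 16.98
eef_pos: [0.6435, -0.0534, 0.0651]
eef_rot: [[-0.14, 0.99, 0.001], [0.99, 0.14, 0.0], [0.0, 0.001, -1.0]]
contact_force: [-4.5, 0.6, 9.4]
width: 0.02
gripper_force: 15.0
```

Contact. Release, rise, and back off to where the wrist camera sees it.

Request:
jog_arm --moves '[0, 0, -0.02, 0, -1, 0, 0, 0, 0, 0, 0, 0, 0, 0, 0, 0, 0, 0, 0, 0, 0, 0, 0, 0, 0, 0, 0, -0.3, 0, 0, 0, 0, -0.6, 0, 0.3, 0, 0, -0.7, 0, 1]'

```text
clock: 17.98
eef_pos: [0.6426, -0.0533, 0.1941]
eef_rot: [[-0.14, 0.99, -0.002], [0.99, 0.14, -0.0], [0.0, -0.002, -1.0]]
contact_force: [1.0, 0.4, 0.8]
width: 0.0613
gripper_force: 0.0
```

Request:
jog_arm --moves '[-0.35, -0.1, -0.2, 0, 1, -0.35, -0.1, -0.2, 0, 1, 0, 0, 0, 0, 1]'

```text
clock: 18.35
eef_pos: [0.6354, -0.1147, 0.2272]
eef_rot: [[-0.135, 0.991, 0.003], [0.991, 0.135, -0.002], [-0.002, 0.002, -1.0]]
contact_force: [0.1, -0.3, -0.7]
width: 0.09
gripper_force: 0.0
```

```bash
python3 - <<'E'
from h import *
print(bot.observe()["eef_pos"]); c=tree("placed90",.09)
P=[(651.7,-117.9),(642.5,-52.6),(633.4,12.9)]
print(proj(c,[(x/1000,y/1000,.012) for x,y in P]))
E
```

```text
[ 0.6354091  -0.11471213  0.22716668]
nadir [257. 118.] [ 0.626 -0.05   0.385]
green z 0.018 area 824 pix [273. 124.] rect [647.3 -54.5] [27.7 48.5] 8.1 circ [644.4 -55.1] 26.4
green z 0.09 area 824 pix [273. 124.] rect [643.2 -53.7] [22.2 39. ] 8.1 circ [640.9 -54.1] 21.2
green z 0.018 area 886 pix [273. 177.] rect [ 658.6 -119.7] [29.2 58.5] 8.1 circ [ 658.6 -119.7] 32.7
green z 0.09 area 886 pix [273. 177.] rect [ 652.3 -106. ] [23.5 47.1] 8.1 circ [ 652.3 -106. ] 26.3
foot z 0.01 area 193 pix [271.  19.] rect [626.3  66.4] [52.3 33.3] 7.9 circ [625.   75.3] 26.6
foot z 0.01 area 1997 pix [304. 115.] rect [686.9 -57.5] [ 10.9 295.4] 7.9 circ [686.9 -57.5] 147.8
foot z 0.01 area 294 pix [269.  69.] rect [634.2   9.9] [52.  52.8] 54.5 circ [634.1   9.7] 26.7
foot z 0.01 area 116 pix [256. 128.] rect [630.8 -62.5] [24.6 52.9] 28.1 circ [640.6 -57.2] 26.5
foot z 0.01 area 142 pix [286. 124.] rect [663.3 -53.7] [12.3 44.7] 7.3 circ [657.3 -54.5] 22.4
foot z 0.01 area 217 pix [258. 124.] rect [628.  -57.2] [11.5 37.2] 8.1 circ [633.2 -56.4] 18.6
foot z 0.01 area 272 pix [257. 174.] rect [ 634.6 -124.4] [17.3 48.8] 8.1 circ [ 642.5 -123.3] 24.4
foot z 0.01 area 98 pix [285. 172.] rect [ 673.5 -113.3] [ 7.2 37.4] 21.4 circ [ 670.2 -114.6] 18.7
[[268.96682043 173.51202653]
 [269.31611616 122.17764597]
 [269.80692224  65.80516908]]
```

View pics/placed90.png

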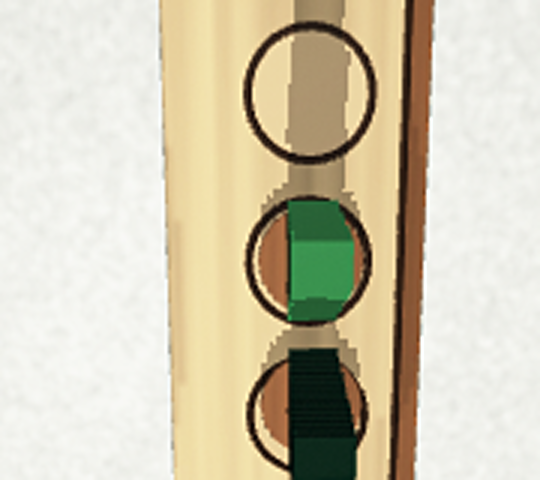

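Tree_90 is centred in its ring at crop (308,262), and tree_106 is only 3 mm or so off its own ring. Now tree_74.

Request:
jog_arm --moves '[0, 0, 0, -0.325, 1, 0, 0, 0, -0.325, 1, 0, 0, 0, -0.325, 1, 0, 0, 0, -0.325, 1, 0.51, -0.107, 0, 0, 1, 0.51, -0.107, 0, 0, 1, 0.51, -0.107, 0, 0, 1, 0.51, -0.107, 0, 0, 1]'

```text
clock: 19.4
eef_pos: [0.491, -0.0229, 0.2249]
eef_rot: [[-0.733, 0.68, -0.001], [0.68, 0.733, 0.001], [0.001, -0.0, -1.0]]
contact_force: [0.3, 0.1, -0.2]
width: 0.0916
gripper_force: 0.0
```

Request:
jog_arm --moves '[0.51, -0.107, 0, 0, 1, 0, 0, 0, 0, 1, 0, 0, 0, 0, 1]'

```text
clock: 19.77
eef_pos: [0.4573, -0.0029, 0.2255]
eef_rot: [[-0.733, 0.681, 0.0], [0.681, 0.733, 0.0], [-0.0, 0.0, -1.0]]
contact_force: [0.0, 0.2, -1.1]
width: 0.0917
gripper_force: 0.0
```

Request:
jog_arm --moves '[-0.03, -0.042, 0.45, 0, 1, 0, 0, 0.45, 0, 1, 0, 0, 0.45, 0, 1, 0, 0, 0.45, 0, 1, 0, 0, 0.45, 0, 1, 0, 0, 0.08, 0, 1, 0, 0, 0, 0, -1, 0, 0, 0, 0, -1]'

```text
clock: 20.78
eef_pos: [0.4574, -0.0075, 0.0402]
eef_rot: [[-0.732, 0.682, 0.002], [0.682, 0.732, 0.0], [-0.001, 0.001, -1.0]]
contact_force: [-0.5, -0.2, 0.1]
width: 0.0765
gripper_force: 0.0
```

Request:
jog_arm --moves '[0, 0, 0, 0, -1, 0, 0, 0, 0, -1, 0, 0, 0, 0, -1, 0, 0, 0, 0, -1, 0, 0, 0, 0, -1, 0, 0, 0, 0, -1, 0, 0, 0, 0, -1]'

```text
clock: 21.65
eef_pos: [0.4563, -0.0075, 0.0391]
eef_rot: [[-0.732, 0.682, -0.0], [0.682, 0.732, -0.0], [0.0, -0.0, -1.0]]
contact_force: [0.3, 0.5, -1.7]
width: 0.02
gripper_force: 15.0
```

Request:
jog_arm --moves '[0, 0, -0.3, 0, -1, 0, 0, -0.5, 0.325, -1, 0, 0, -0.5, 0.325, -1, 0, 0, 0, 0.325, -1, 0, 0, 0, 0.325, -1, -0.017, 0.56, 0, 0, -1, -0.017, 0.56, 0, 0, -1, -0.017, 0.56, 0, 0, -1]'

```text
clock: 22.65
eef_pos: [0.5911, 0.0075, 0.143]
eef_rot: [[-0.14, 0.99, -0.0], [0.99, 0.14, -0.0], [0.0, -0.0, -1.0]]
contact_force: [0.2, -0.4, 0.5]
width: 0.0196
gripper_force: 15.0
```

Request:
jog_arm --moves '[-0.017, 0.56, 0, 0, -1, 0, 0, 0, 0, -1, 0, 0, 0, 0, -1, 0, 0, 0, 0, -1]'

```text
clock: 23.15
eef_pos: [0.6334, 0.0119, 0.1431]
eef_rot: [[-0.14, 0.99, -0.001], [0.99, 0.14, -0.0], [0.0, -0.001, -1.0]]
contact_force: [-0.8, -0.2, -0.8]
width: 0.02
gripper_force: 15.0
```

Request:
jog_arm --moves '[0, 0, 0.3, 0, -1, 0, 0, 0.3, 0, -1, 0, 0, 0.25, 0, -1, 0, 0, 0.15, 0, -1, 0, 0, 0.07, 0, -1, 0, 0, 0.04, 0, -1, 0, 0, 0.02, 0, -1, 0, 0, 0, 0, -1]'

```text
clock: 24.15
eef_pos: [0.6347, 0.0122, 0.0531]
eef_rot: [[-0.14, 0.99, 0.001], [0.99, 0.14, 0.0], [-0.0, 0.001, -1.0]]
contact_force: [0.1, -0.0, -0.8]
width: 0.0199
gripper_force: 15.0
```

Request:
jog_arm --moves '[0, 0, 0.02, 0, -1, 0, 0, 0, 0, -1]'

```text
clock: 24.4
eef_pos: [0.6346, 0.0122, 0.0512]
eef_rot: [[-0.14, 0.99, 0.0], [0.99, 0.14, 0.0], [-0.0, 0.0, -1.0]]
contact_force: [0.9, -0.1, -0.3]
width: 0.0201
gripper_force: 15.0
```

Request:
jog_arm --moves '[0, 0, 0.015, 0, -1, 0, 0, 0, 0, -1]'

```text
clock: 24.65
eef_pos: [0.6347, 0.0122, 0.0511]
eef_rot: [[-0.14, 0.99, 0.001], [0.99, 0.14, 0.0], [0.0, 0.001, -1.0]]
contact_force: [-4.6, 0.4, 11.0]
width: 0.0196
gripper_force: 15.0
```

Request:
jog_arm --moves '[0, 0, -0.02, 0, -1, 0, 0, 0, 0, 0, 0, 0, 0, 0, 0, 0, 0, 0, 0, 0, 0, 0, 0, 0, 0, 0, 0, -0.3, 0, 0, 0, 0, -0.6, 0, 0.3, 0, 0, -0.7, 0, 1]'

```text
clock: 25.65
eef_pos: [0.6338, 0.0121, 0.1801]
eef_rot: [[-0.14, 0.99, -0.002], [0.99, 0.14, -0.0], [-0.0, -0.002, -1.0]]
contact_force: [1.6, 0.0, 0.4]
width: 0.0614
gripper_force: 0.0
```

Request:
jog_arm --moves '[0, 0, -0.2, -0.333, 1, 0, 0, 0, -0.333, 1, 0.54, -0.155, 0, 0, 1, 0.54, -0.155, 0, 0, 1, 0.54, -0.155, 0, 0, 1, 0.54, -0.155, 0, 0, 1, 0.54, -0.155, 0, 0, 1, 0, 0, 0, 0, 1]'

```text
clock: 26.65
eef_pos: [0.4759, 0.1768, 0.1957]
eef_rot: [[-0.475, 0.88, -0.001], [0.88, 0.475, 0.001], [0.001, -0.0, -1.0]]
contact_force: [0.2, -0.2, -0.2]
width: 0.0918
gripper_force: 0.0
```

Request:
jog_arm --moves '[0, 0, 0, 0, 1]'

```text
clock: 26.78
eef_pos: [0.4787, 0.1734, 0.1957]
eef_rot: [[-0.47, 0.883, 0.001], [0.883, 0.47, -0.0], [-0.001, 0.0, -1.0]]
contact_force: [-0.4, 0.3, 0.0]
width: 0.0923
gripper_force: 0.0
```

Request:
jog_arm --moves '[0.017, 0, 0.4, 0, 1, 0, 0, 0.4, 0, 1, 0, 0, 0.4, 0, 1, 0, 0, 0.4, 0, 1, 0, 0, 0.4, 0, 1, 0, 0, 0.11, 0, 1, 0, 0, 0, 0, -1, 0, 0, 0, 0, -1]'

```text
clock: 27.78
eef_pos: [0.4787, 0.1751, 0.0278]
eef_rot: [[-0.469, 0.883, 0.002], [0.883, 0.469, 0.001], [-0.0, 0.002, -1.0]]
contact_force: [-0.1, 0.3, -0.0]
width: 0.0763
gripper_force: 0.0
```

Request:
jog_arm --moves '[0, 0, 0, 0, -1, 0, 0, 0, 0, -1, 0, 0, 0, 0, -1, 0, 0, 0, 0, -1, 0, 0, 0, 0, -1, 0, 0, 0, 0, -1, 0, 0, 0, 0, -1]'

```text
clock: 28.65
eef_pos: [0.4776, 0.175, 0.0267]
eef_rot: [[-0.47, 0.883, -0.0], [0.883, 0.47, -0.0], [0.0, -0.0, -1.0]]
contact_force: [-0.3, -0.3, -0.5]
width: 0.0199
gripper_force: 15.0
```

Request:
jog_arm --moves '[0, 0, -0.3, 0, -1, 0, 0, -0.5, 0.333, -1, 0, 0, -0.5, 0.333, -1, -0.366, 0.414, 0, 0, -1, -0.366, 0.414, 0, 0, -1, -0.366, 0.414, 0, 0, -1, -0.366, 0.414, 0, 0, -1, 0, 0, 0, 0, -1]'

```text
clock: 29.65
eef_pos: [0.6275, 0.0739, 0.1303]
eef_rot: [[-0.135, 0.991, 0.001], [0.991, 0.135, -0.002], [-0.002, 0.001, -1.0]]
contact_force: [-0.7, -0.3, -1.1]
width: 0.02
gripper_force: 15.0
```

Request:
jog_arm --moves '[0, 0, 0, 0, -1, 0, 0, 0, 0, -1]'

```text
clock: 29.9
eef_pos: [0.6242, 0.0787, 0.1306]
eef_rot: [[-0.141, 0.99, -0.001], [0.99, 0.141, 0.001], [0.001, -0.001, -1.0]]
contact_force: [-0.6, -0.1, -0.8]
width: 0.0197
gripper_force: 15.0
```

Request:
jog_arm --moves '[-0.01, 0.005, 0.3, 0, -1, 0, 0, 0.3, 0, -1, 0, 0, 0.25, 0, -1, 0, 0, 0.15, 0, -1, 0, 0, 0.07, 0, -1, 0, 0, 0.04, 0, -1, 0, 0, 0.02, 0, -1, 0, 0, 0, 0, -1]'

```text
clock: 30.9
eef_pos: [0.626, 0.0768, 0.0407]
eef_rot: [[-0.14, 0.99, 0.001], [0.99, 0.14, 0.0], [0.0, 0.001, -1.0]]
contact_force: [0.6, -0.1, 0.5]
width: 0.0198
gripper_force: 15.0
```

Request:
jog_arm --moves '[0, 0, 0.02, 0, -1, 0, 0, 0, 0, -1]'

```text
clock: 31.15
eef_pos: [0.6258, 0.0768, 0.0388]
eef_rot: [[-0.14, 0.99, 0.0], [0.99, 0.14, 0.0], [-0.0, 0.0, -1.0]]
contact_force: [0.0, -0.2, 0.1]
width: 0.0199
gripper_force: 15.0
```

Request:
jog_arm --moves '[0, 0, 0.013, 0, -1, 0, 0, 0, 0, -1]'

```text
clock: 31.4
eef_pos: [0.6258, 0.0768, 0.0387]
eef_rot: [[-0.14, 0.99, 0.0], [0.99, 0.14, 0.0], [0.0, 0.0, -1.0]]
contact_force: [-3.5, -0.8, 10.0]
width: 0.02
gripper_force: 15.0
```

Request:
jog_arm --moves '[0, 0, -0.02, 0, -1, 0, 0, 0, 0, -0.26, 0, 0, 0, 0, -0.26, 0, 0, 0, 0, -0.26, 0, 0, -0.2, 0, -0.26, 0, 0, -0.6, 0, -0.26, 0, 0, -0.7, 0, 0.3, 0, 0, -0.7, 0, 1]'

```text
clock: 32.4
eef_pos: [0.6256, 0.0767, 0.2183]
eef_rot: [[-0.14, 0.99, 0.001], [0.99, 0.14, 0.0], [0.0, 0.001, -1.0]]
contact_force: [0.9, 0.3, -0.5]
width: 0.0497
gripper_force: 0.0
```

Request:
jog_arm --moves '[0.454, -0.39, 0, 0, 1, 0.454, -0.39, 0, 0, 1, 0.454, -0.39, 0, 0, 1, 0.454, -0.39, 0, 0, 1, 0.454, -0.39, 0, 0, 1, 0, 0, 0, 0, 1, 0, 0, 0, 0, 1]'

```text
clock: 33.28
eef_pos: [0.4465, 0.2345, 0.2162]
eef_rot: [[-0.14, 0.99, 0.001], [0.99, 0.14, 0.0], [0.0, 0.001, -1.0]]
contact_force: [0.2, 0.6, -0.9]
width: 0.0918
gripper_force: 0.0
```

```bash
python3 - <<'E'
from h import *
s=bot.capture("side"); a=s["frame"][120:300,210:410]
c=bot.capture("wrist"); e=np.array(c["eye"]); n=proj(c,[e[0],e[1],0])[0].astype(int); print(bot.observe()["eef_pos"],e,n)
b=c["frame"][max(0,n[1]-90):n[1]+90,n[0]-100:n[0]+100]
im=np.hstack([cv2.resize(x,(400,360),interpolation=cv2.INTER_CUBIC) for x in(a,b)])
cv2.imwrite("pics/two.png",im[:,:,::-1])
h=cv2.cvtColor(c["frame"],cv2.COLOR_RGB2HSV); h=[h[...,i].astype(int) for i in range(3)]
red=(((h[0]<6)|(h[0]>174))&(h[1]>150)).astype(np.uint8)
k,l,st,ce=cv2.connectedComponentsWithStats(red)
for i in range(1,k):
    if st[i,4]<100: continue
    ct=cv2.findContours((l==i).astype(np.uint8),0,1)[0][0]
    print("red",st[i],ce[i].round(),[ (cv2.minAreaRect((plane(c,ct,z)[:,:2]*1000).astype(np.float32))) for z in(.07,)])
gr=((h[1]<60)&(h[2]>60)&(h[2]<200)&(h[0]>105)).astype(np.uint8)
k,l,st,ce=cv2.connectedComponentsWithStats(gr)
for i in range(1,k):
    if st[i,4]<250 or np.hypot(*(ce[i]-n))>110: continue
    ct=cv2.findContours((l==i).astype(np.uint8),0,1)[0][0]
    print("grey",st[i],cv2.minAreaRect((plane(c,ct,.01)[:,:2]*1000).astype(np.float32)))
E
```

```text
[0.44692004 0.23380508 0.21574048] [0.43788226 0.29815737 0.3735646 ] [257 119]
red [475   0  27  25 564] [487.  11.] [((639.108154296875, 426.0692443847656), (23.574663162231445, 20.923603057861328), 14.199252128601074)]
red [248 107  31  30 603] [263. 121.] [((444.4129943847656, 296.5439147949219), (26.98894500732422, 23.098400115966797), 29.887672424316406)]
grey [ 247   88   66   52 1332] ((463.89044189453125, 307.7497863769531), (72.36691284179688, 39.325374603271484), 29.775901794433594)
```

View pics/two.png

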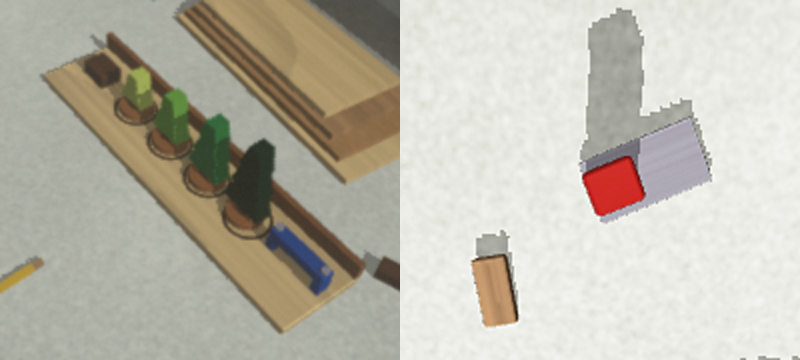

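All four trees stand upright on their rings in the right order. In the wrist half, the stop lies with its grip at (613,187) and its tongue pointing 29.8° in world; the measured 72x39 mm matches the given size. I'll grip it along its own x, so the fingers pass above the bar and the body stays clear of tree_106.

Request:
jog_arm --moves '[0, 0, 0, -0.242, 1, 0, 0, 0, -0.242, 1, 0, 0, 0, -0.242, 1, 0.354, 0.186, 0, 0, 1, 0.354, 0.186, 0, 0, 1, 0, 0, 0, 0, 1, 0, 0, 0, 0, 1]' --grip_force 30

```text
clock: 34.25
eef_pos: [0.4443, 0.2974, 0.2151]
eef_rot: [[-0.496, 0.868, -0.0], [0.868, 0.496, -0.001], [-0.001, -0.001, -1.0]]
contact_force: [1.1, -0.3, 0.1]
width: 0.0917
gripper_force: 0.0
```

Request:
jog_arm --moves '[0, 0, 0.4, 0, 1, 0, 0, 0.4, 0, 1, 0, 0, 0.4, 0, 1, 0, 0, 0.4, 0, 1, 0, 0, 0.4, 0, 1, 0, 0, 0.175, 0, 1, 0, 0, 0, 0, -1, 0, 0, 0, 0, -1]'

```text
clock: 35.25
eef_pos: [0.4444, 0.299, 0.0424]
eef_rot: [[-0.497, 0.868, 0.001], [0.868, 0.497, 0.001], [0.0, 0.002, -1.0]]
contact_force: [0.5, -0.6, -0.3]
width: 0.076
gripper_force: 0.0
```

Request:
jog_arm --moves '[0, 0, 0, 0, -1, 0, 0, 0, 0, -1, 0, 0, 0, 0, -1, 0, 0, 0, 0, -1, 0, 0, 0, 0, -1, 0, 0, 0, 0, -1, 0, 0, 0, 0, -1]'

```text
clock: 36.12
eef_pos: [0.4435, 0.2987, 0.0413]
eef_rot: [[-0.497, 0.868, -0.0], [0.868, 0.497, -0.0], [-0.0, -0.0, -1.0]]
contact_force: [-0.3, -0.8, 1.1]
width: 0.0278
gripper_force: 30.0
```

Request:
jog_arm --moves '[0, 0, -0.3, 0, -1, 0, 0, -0.4, 0.242, -1, 0, 0, -0.4, 0.242, -1, 0, 0, 0, 0.242, -1, -0.58, 0.066, 0, 0, -1, -0.58, 0.066, 0, 0, -1, -0.58, 0.066, 0, 0, -1, -0.58, 0.066, 0, 0, -1]'

```text
clock: 37.12
eef_pos: [0.4905, 0.1164, 0.1292]
eef_rot: [[-0.14, 0.99, -0.0], [0.99, 0.14, -0.0], [-0.0, -0.0, -1.0]]
contact_force: [-0.5, -0.2, -1.3]
width: 0.028
gripper_force: 30.0
```

Request:
jog_arm --moves '[-0.58, 0.066, 0, 0, -1, -0.58, 0.066, 0, 0, -1, -0.58, 0.066, 0, 0, -1, -0.58, 0.066, 0, 0, -1, -0.58, 0.066, 0, 0, -1, -0.58, 0.066, 0, 0, -1, 0, 0, 0, 0, -1, 0, 0, 0, 0, -1]'

```text
clock: 38.12
eef_pos: [0.5603, -0.1528, 0.1289]
eef_rot: [[-0.14, 0.99, -0.001], [0.99, 0.14, 0.001], [0.001, -0.001, -1.0]]
contact_force: [0.1, 1.1, -2.0]
width: 0.0279
gripper_force: 30.0
```

Request:
jog_arm --moves '[0, 0, 0, 0, -1]'

```text
clock: 38.25
eef_pos: [0.5605, -0.1517, 0.1291]
eef_rot: [[-0.142, 0.99, -0.0], [0.99, 0.142, 0.001], [0.001, -0.0, -1.0]]
contact_force: [0.4, 0.3, -1.0]
width: 0.0281
gripper_force: 30.0
```

Request:
jog_arm --moves '[-0.313, 0.031, 0, 0, -1, -0.313, 0.031, 0, 0, -1, 0, 0, 0.3, 0, -1, 0, 0, 0.3, 0, -1, 0, 0, 0.2, 0, -1, 0, 0, 0, 0, -1, 0, 0, 0, 0, -1]'

```text
clock: 39.12
eef_pos: [0.5732, -0.2021, 0.0661]
eef_rot: [[-0.14, 0.99, 0.001], [0.99, 0.14, -0.0], [-0.0, 0.001, -1.0]]
contact_force: [-0.4, -0.1, -1.9]
width: 0.0278
gripper_force: 30.0
```

```bash
python3 - <<'E'
from h import *
print(bot.observe()["eef_pos"])
s=bot.capture("side"); save(s,"stage",4,(250,170,430,310))
E
```

```text
[ 0.57318215 -0.20205878  0.06607156]
```

View pics/stage.png

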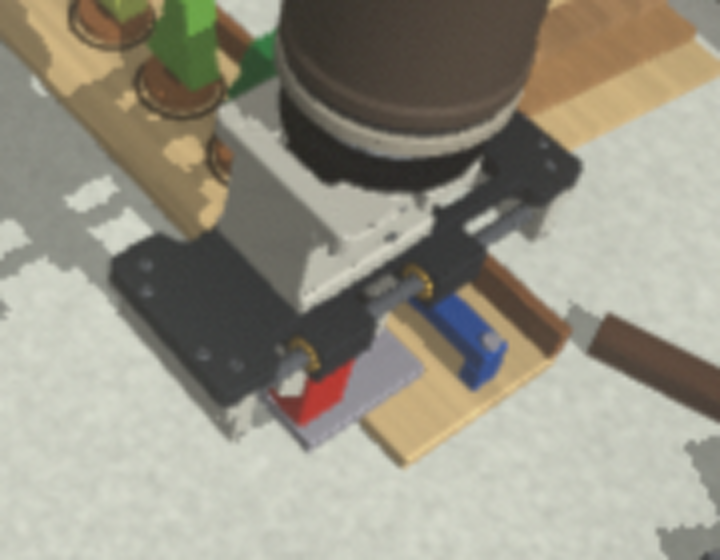

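The stop is level at the near edge of the board with its tongue pointing at the bar. Its front right corner is at crop (423,372) and its rear right corner at (310,450). Now to check those corners in the bridge frame.

```bash
python3 - <<'E'
from h import *
s=bot.capture("side")
o=np.array([.63795,-.0198]); X=np.array([.9903,.1388]); Y=np.array([-.1388,.9903])
f=lambda u,z:[(round(float((p[:2]-o)@X*1000),1),round(float((p[:2]-o)@Y*1000+170),1)) for p in plane(s,[(250+a/4-.4,170+b/4-.4) for a,b in u],z)]
print("tongue",f([(423,372),(310,450)],.0348))
print("post foot",f([(476,388)],.012),"bar top corner",f([(503,345),(500,352)],.042),"board corner",f([(404,464)],.012))
E
```

```text
tongue [(-33.9, -22.6), (-105.6, -23.3)]
post foot [(-5.1, -36.3)] bar top corner [(3.6, -35.6), (-0.4, -37.6)] board corner [(-62.9, -46.1)]
```

Request:
jog_arm --moves '[0.025, 0, 0.06, 0, -1, 0, 0, 0.06, 0, -1, 0, 0, 0, 0, -1, 0, 0.2, 0, 0, -1, 0, 0.1, 0, 0, -1, 0, 0, 0, 0, -1]'

```text
clock: 39.98
eef_pos: [0.5973, -0.1964, 0.0556]
eef_rot: [[-0.141, 0.99, 0.001], [0.99, 0.141, 0.0], [-0.0, 0.001, -1.0]]
contact_force: [0.8, 0.2, -1.5]
width: 0.028
gripper_force: 30.0
```

Request:
jog_arm --moves '[0, 0.1, 0, 0, -1, 0, 0.1, 0, 0, -1, 0, 0.1, 0, 0, -1, 0, 0.1, 0, 0, -1, 0, 0, 0, 0, -1]'

```text
clock: 40.6
eef_pos: [0.6285, -0.1921, 0.0556]
eef_rot: [[-0.14, 0.99, 0.0], [0.99, 0.14, 0.0], [-0.0, 0.0, -1.0]]
contact_force: [-0.9, -0.6, -0.6]
width: 0.0278
gripper_force: 30.0
```

Request:
jog_arm --moves '[0, 0.06, 0, 0, -1, 0, 0.05, 0, 0, -1, 0, 0, 0, 0, -1, 0, 0, 0.015, 0, -1, 0, 0, 0, 0, -1]'

```text
clock: 41.22
eef_pos: [0.6362, -0.1912, 0.0544]
eef_rot: [[-0.14, 0.99, -0.0], [0.99, 0.14, 0.0], [0.0, -0.0, -1.0]]
contact_force: [-0.2, 0.1, -1.5]
width: 0.028
gripper_force: 30.0
```

```bash
python3 - <<'E'
from h import *
print(bot.observe()["eef_pos"],bot.observe()["contact_force"])
s=bot.capture("side"); w=bot.capture("scene")
im=np.hstack([cv2.resize(x,(400,400),interpolation=cv2.INTER_CUBIC) for x in(s["frame"][190:290,300:400],w["frame"][170:270,140:240])])
cv2.imwrite("pics/home.png",im[:,:,::-1])
E
```

```text
[ 0.63621994 -0.19120697  0.05435849] [-0.19704522  0.12354859 -1.48955941]
```

View pics/home.png

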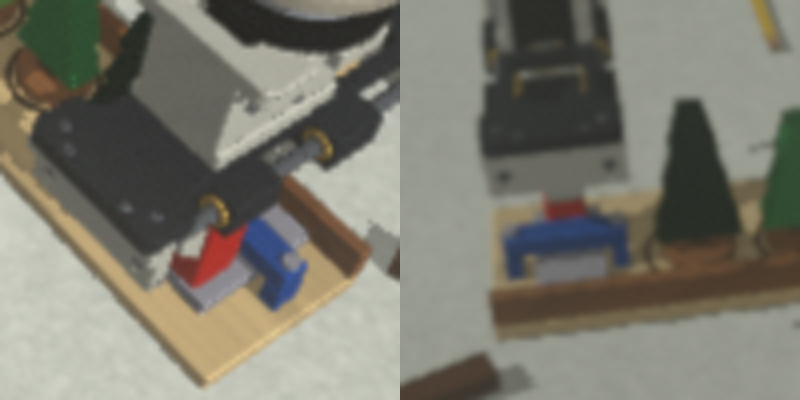

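The tongue shows through the opening in the scene half at about (572,265), roughly centred, and the red grip is right at the bar. I'll lower the last millimetre and release.

Request:
jog_arm --moves '[0, 0.01, 0.012, 0, -1, 0, 0, 0, 0, -1]'

```text
clock: 41.58
eef_pos: [0.6373, -0.191, 0.0534]
eef_rot: [[-0.14, 0.99, -0.0], [0.99, 0.14, 0.0], [0.0, -0.0, -1.0]]
contact_force: [0.4, -0.4, -1.7]
width: 0.0281
gripper_force: 30.0
```

Request:
jog_arm --moves '[0, 0, 0.01, 0, -1, 0, 0, 0, 0, -1]'

```text
clock: 41.82
eef_pos: [0.6373, -0.191, 0.0534]
eef_rot: [[-0.14, 0.99, 0.0], [0.99, 0.14, 0.0], [0.0, 0.0, -1.0]]
contact_force: [-2.1, 1.4, 4.9]
width: 0.028
gripper_force: 30.0
```

Request:
jog_arm --moves '[0, 0, -0.01, 0, -1, 0, 0, 0, 0, 0.1, 0, 0, 0, 0, 0.1, 0, 0, 0, 0, 0.1, 0, 0, 0, 0, 0.1, 0, 0, -0.2, 0, 0.1, 0, 0, -0.5, 0, 0.1, 0, 0, -0.6, 0, 0.1]'

```text
clock: 42.82
eef_pos: [0.6369, -0.191, 0.1591]
eef_rot: [[-0.14, 0.99, -0.001], [0.99, 0.14, 0.0], [0.0, -0.001, -1.0]]
contact_force: [-0.2, -1.2, 0.4]
width: 0.051
gripper_force: 0.0
```

Request:
jog_arm --moves '[0, 0, -0.4, 0, 0.1, -0.4, -0.4, -0.2, 0, 0.1, -0.4, -0.5, 0, 0, 0.1, 0, -0.5, 0, 0, 0.1, 0, 0, 0, 0, 0.1, 0, 0, 0, 0, 0.1]'

```text
clock: 43.58
eef_pos: [0.5362, -0.2698, 0.2066]
eef_rot: [[-0.14, 0.99, 0.002], [0.99, 0.14, -0.0], [-0.0, 0.002, -1.0]]
contact_force: [1.1, 1.1, 0.4]
width: 0.0505
gripper_force: 0.0
```

```bash
python3 - <<'E'
from h import *
print(bot.observe()["eef_pos"])
s=bot.capture("side"); w=bot.capture("scene")
im=np.hstack([cv2.resize(x,(400,400),interpolation=cv2.INTER_CUBIC) for x in(s["frame"][150:280,260:390],w["frame"][140:270,150:330])])
cv2.imwrite("pics/final.png",im[:,:,::-1])
h=cv2.cvtColor(s["frame"],cv2.COLOR_RGB2HSV); m=(((h[...,0]<6)|(h[...,0]>174))&(h[...,1]>150)).astype(np.uint8)
k,l,st,ce=cv2.connectedComponentsWithStats(m)
o=np.array([.63795,-.0198]); X=np.array([.9903,.1388]); Y=np.array([-.1388,.9903])
for i in range(1,k):
    if 300<ce[i][0]<400 and st[i,4]>80:
        ct=cv2.findContours((l==i).astype(np.uint8),0,1)[0][0]; p=plane(s,ct,.082)[:,:2]-o
        print(st[i],"top plane: far x",(p@X).max()*1000,"y range",(p@Y).min()*1000+170,(p@Y).max()*1000+170)
E
```

```text
[ 0.53622886 -0.26975547  0.206628  ]
```

View pics/final.png

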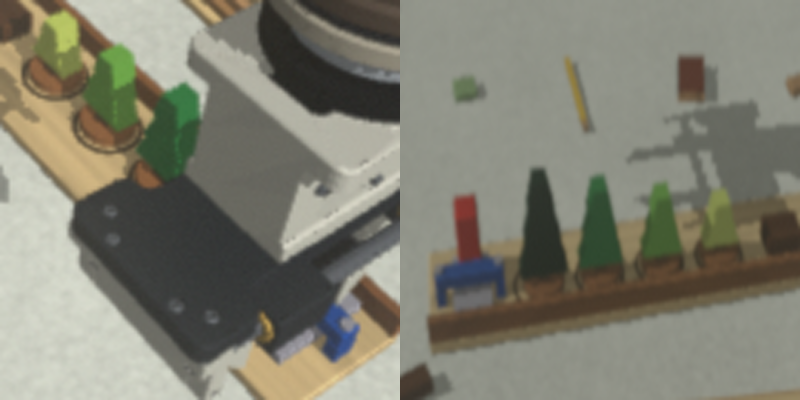

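The scene half shows the row complete, with the stop under the bar and everything upright; the arm hides the side view. I'll clear it for one last check.

Request:
jog_arm --moves '[0, -0.4, -0.4, 0, 0.1, 0, -0.4, -0.2, 0, 0.1, 0.5, 0, 0, 0, 0.1, 0.5, 0, 0, 0, 0.1, 0.5, 0, 0, 0, 0.1, 0.5, 0, 0, 0, 0.1, 0.5, 0, 0, 0, 0.1, 0, 0, 0, 0, 0.1]'

```text
clock: 44.68
eef_pos: [0.4445, -0.0773, 0.2538]
eef_rot: [[-0.146, 0.989, 0.0], [0.989, 0.146, 0.001], [0.001, 0.0, -1.0]]
contact_force: [-1.0, -0.1, -0.4]
width: 0.0505
gripper_force: 0.0
```

```bash
python3 - <<'E'
from h import *
print(bot.observe()["eef_pos"])
s=bot.capture("side"); save(s,"end",5,(260,150,390,265))
E
```

```text
[ 0.44453844 -0.0773001   0.25378645]
```

View pics/end.png

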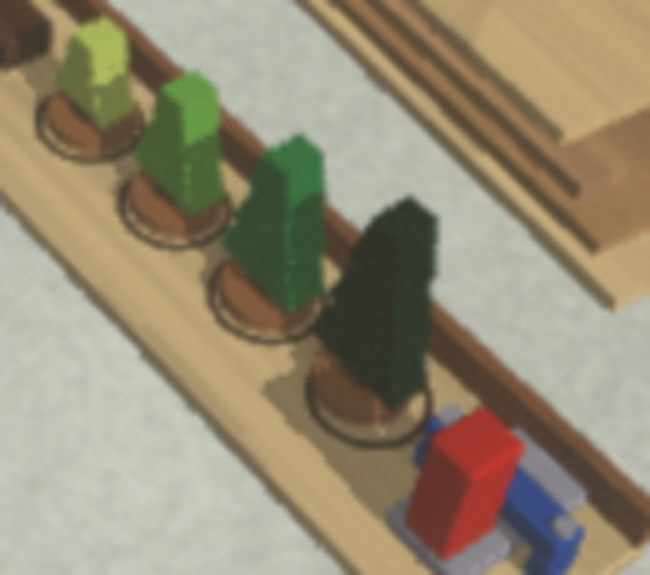

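All four trees stand on their rings, and the stop is under the bar with its tongue tip corner at crop (584,492). One numeric check, then I'll hand in.

```bash
python3 - <<'E'
from h import *
s=bot.capture("side")
o=np.array([.63795,-.0198]); X=np.array([.9903,.1388]); Y=np.array([-.1388,.9903])
f=lambda u,z:[(round(float((p[:2]-o)@X*1000),1),round(float((p[:2]-o)@Y*1000+170),1)) for p in plane(s,[(260+a/5-.4,150+b/5-.4) for a,b in u],z)]
print("tip corner",f([(584,492),(528,430)],.022),"rear",f([(388,517),(440,574)],.022),"grip top",f([(484,409),(522,450),(472,476),(431,432)],.082))
E
```

```text
tip corner [(32.7, -17.9), (36.3, 16.3)] rear [(-40.2, 17.4), (-41.3, -13.0)] grip top [(-13.1, 9.5), (-14.9, -11.7), (-38.2, -9.7), (-36.8, 12.9)]
```

```bash
python3 -c "
from rig import bot
print(bot.hand_in())"
```

```text
the job is handed in; nothing more can be done
None
```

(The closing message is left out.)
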